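# Feed dish through the chick box flap

## Robot

A 7-joint arm with a two-finger parallel gripper is mounted at the origin on the work surface. World frame = base frame: x ahead of the robot, y to its left, z up, the work surface at z = 0. Lengths are in mm, angles in rad, forces in N, time in s.
With the tool pointing down it reaches from about 400 to 875 mm from the base axis. Payload 19.3 kg.
Tool frame: the origin (TCP) lies at the very end of the fingers, on their centre line; the grasp point (between the pads) lies 19 mm behind it (grip_point_offset is the z of the grasp point in the tool frame, in mm); z points along the fingers, x is the direction in which the jaws open and shut, and the axes are right-handed (so a half turn about z gives the same grasp; the last joint's range is limited). The gripper opens to 85 mm and grips with 20 to 120 N. Pads are 22 mm wide; open, the fingers measure 114 mm over their backs; the gripper's body (76 mm by 85 mm) begins 54 mm behind the grasp point. The pads swing forward as they close: fully open they stand 13 mm farther back than shut.
Start: joints at [-1.203, 0.521, -0.036, 1.599, 0.021, 1.021, -0.113], TCP at [264.984, 566.037, 231.291] pointing down, gripper open.
Joint ranges: [-2.91, 2.91], [-0.3, 2.13], [-1.5, 1.42], [0.17, 2.43], [-1.26, 4.41], [0.16, 1.93], [-2.52, 2.52]. Speed limits (rad/s): [1.89, 1.89, 2.39, 2.39, 3.01, 3.01, 3.01].

## Interface

Orientations are given as a 3x3 rotation matrix whose columns are the frame's x, y, z axes.
In Python, from workcell import movep, movel, goto_joints, open_gripper, clamp, wait, inverse_kinematics, read_state, camera, PlanningError, finish_job, grip_point_offset gives the robot as it stands. Calls block until the motion is done:
- movep(position, orientation): joint-space move of the TCP to a pose.
- movel(position, frame=None, max_speed=150, guard=None): straight line of the TCP; frame=None keeps the orientation; max_speed is the mean speed in mm/s. With guard (N) it stops when the force on the tool has changed by that much, and returns True; else False.
- goto_joints(angles): joint-space move.
- open_gripper() and clamp(): open the fingers fully, or close them until they stop; the grip force is fixed at half the most.
- wait(seconds).
- inverse_kinematics(position, orientation): joint angles nearest the present ones, or None.
- read_state(): the state.
- camera(name): name is "scene" or "top"; returns a dict with "image" (400x640x3 uint8, blue, green, red), "range_z" (400x640 float32, mm along the optical axis (not along the pixel's ray), 0 where there is no reading), "fx", "fy", "cx", "cy" (pixels), "cam_to_world" (4x4, takes a point from camera to world coordinates). Camera axes: x right, y up, looking along -z (the intrinsics and any distortion apply to the point x, -y, -z); pixel columns grow to the right and rows downward; lengths in mm; the calibration is good to about 2 mm. A picture is of the moment at which its call begins.
A pose or a line that the arm cannot do raises PlanningError and nothing moves.
- finish_job(): hands the job in, once; it reports no verdict.
The state is a dict: "time": time; "qpos": joint angles; "qvel": joint speeds; "joint_efforts": joint torques, N m; "eef_pos": TCP position; "tool_rot": TCP orientation; "ft_force": force on the tool from outside, world axes, zero at the start; "torque": the same for the moment, N m; "finger_gap": finger opening in mm.
Only numpy, scipy, OpenCV 4.12 (cv2) and the standard library are available. Lean on these libraries where they do the work, as an engineer would, in place of code of your own. Each camera call takes 0.05 s, during which the arm holds its last target.

## Task

Push the rectangular feed dish along the apron and in through the chick box's hanging flap until it lies flat on the gridded floor inside, then draw your fingers back out so that the flap falls shut behind it. Only push the dish, do not lift it or tip it over, and leave everything else where it is.

Things in the scene. Friction and masses are not known exactly. Their poses are not given: they have to be found in the camera images.
- chick_box: Low open-topped white plastic chick box fixed to the table, 360 mm wide, walls 105 mm high. Origin: at table height, mid-width, in the plane of its flap; x points level into the box (the way to push), y left, z up. Its front wall has an opening 160 mm wide (y -80 to 80 mm), from the apron up to the hinge rod.
- lip_mid (a point): Middle of the inner edge of the apron, the flat shelf before the flap: top 25 mm above the table, 360 mm wide, x -160 to -2 mm in the box's frame. This point is at x = -2 mm, where the apron ends in a 20 mm step down to the gridded floor.
- floor_mid (a point): A point on the gridded floor inside, 70 mm behind the flap's plane, 5 mm above the table. The floor spans x 0 to 257 mm, y -174 to 174 mm of the box. A fixed warming plate on legs stands farther in (x over 145 mm, y -60 to 160 mm, underside 78 mm above the table).
- hinge_mid (a point): Middle of the bare steel hinge rod along y, 8 mm thick, 97 mm above the table, at x = 2 mm of the box. Nothing stands above or before it. Slim fingers leaning about 25 degrees, tips ahead, reach some 20 mm beyond the rod beneath it without touching it; upright fingers are stopped by it while the dish still hangs on the step.
- flap (a joint): Gravity flap: plain aluminium plate 148 x 66 x 4 mm, 90 g, hung from the rod. Angle in rad: 0 hanging shut (lower edge 6 mm above the apron), growing as that edge swings into the box, stop at 1.5. Opens only inwards, by a light push; falls shut by its weight. It clears a dish lying on the gridded floor by 2 mm, but rests on one still on the apron or step.
- dish: The feed dish: open rectangular steel dish with one divider into two halves, about 140 g, 76 mm long (its x, which points towards the flap), 96 mm wide (its y), 24 mm high, walls 4 mm. Origin: centre of its underside. It starts loose on the apron in front of the flap, a little askew.
- cup_rim (a point): Bystander: small round steel cup, 56 mm across, 45 mm high, standing on the apron to one side of the opening; this is the centre of its rim.
- forceps: Bystander: steel forceps 120 mm long, 8 mm high, lying on the apron to the other side; origin at the middle of the underside.
- spray: Bystander: white bottle, 64 mm across, 170 mm high, on the table to the right; origin at the centre of its underside.
- jar: Bystander: glass jar, 70 mm across, 90 mm high, on the table to the left; origin at the centre of its underside.
- brush: Bystander: hand brush lying on the table to the right; origin under its middle.
Not all that is in view belongs to the job. What is shaped like the dish but red is not meant.

How it is judged (in metres and radians):
On the way, in this order (a step that is already met when the one before it is completed fails the run):
1. the flap is pushed open by the dish sliding in under it, the dish not yet all the way through (value of joint flap above 0.35 rad and x of dish in the frame of chick_box between -0.03 and 0.03 m), for 0.1 s.
2. the dish is through, down on the gridded floor (x of dish in the frame of chick_box above 0.034 m and z of dish in the frame of chick_box below 0.01 m), for 0.1 s.
At the end, for the whole second after the job is handed in: The dish lies still and flat (within 0.08 rad) on the gridded floor inside the box, wholly behind the step (its centre more than 34 mm behind the flap's plane), and the flap hangs shut (under 0.08 rad) (all of step 2 and value of joint flap below 0.08 rad and x of dish in the frame of chick_box below 0.225 m and y of dish in the frame of chick_box between -0.14 and 0.14 m and z of dish in the frame of chick_box above 0 m and angle between dish's own z axis and vertical below 0.08 rad and linear speed of dish below 0.02 m/s); the robot touches nothing.
It fails at once if the dish is lifted (more than 25 mm above the apron) (z of dish in the frame of chick_box above 0.05 m).
It fails at once if the dish is tipped over (more than 0.9 rad) (angle between dish's own z axis and vertical above 0.9 rad).
It fails at once if a bystander (cup, forceps, bottle, jar or brush) is moved more than 25 mm (distance of any of cup_rim, forceps, spray, jar, brush from where it was at the start of the episode above 0.025 m).
It also fails if it takes over 38 s, if anything falls off the work surface, if the arm or the gripper's body presses on something with over 40 N, if the wrist force passes 120 N, or if a joint passes its speed limit or range.

## Working session

There is one attempt and no reset: what is moved stays moved. The work goes in short steps, each a Python script; the robot and the scene stay as the last script left them, time stands still between calls to the robot, and variables do not carry over. Pictures are saved under pics/ and viewed, and the job is handed in when it is done.

```bash
ls; mkdir -p pics; python3 - <<'E'
from workcell import *
import cv2,numpy as np,pickle
for n in ("scene","top"):
    c=camera(n); cv2.imwrite(f"pics/{n}0.png",c["image"]); pickle.dump(c,open(f"{n}0.pkl","wb"))
    print(n,c["fx"],c["fy"],c["cx"],c["cy"],np.round(c["cam_to_world"],3).tolist(), [k for k in c])
s=read_state();print(s["time"],s["finger_gap"],np.round(s["tool_rot"],3).tolist(),grip_point_offset)
E
```

```text
pics
scene 410.1068124679025 410.1068124679025 320.5053356651371 198.2816703746941 [[-0.498, -0.574, 0.65, 1385.664], [0.867, -0.345, 0.36, 457.83], [0.018, 0.742, 0.67, 1002.187], [0.0, 0.0, 0.0, 1.0]] ['image', 'range_z', 'fx', 'fy', 'cx', 'cy', 'cam_to_world']
top 447.23406389055003 447.23406389055003 315.9701162654089 201.676465695954 [[-0.004, 0.995, -0.1, 388.416], [-1.0, -0.004, -0.001, -32.448], [-0.001, 0.1, 0.995, 1169.093], [0.0, 0.0, 0.0, 1.0]] ['image', 'range_z', 'fx', 'fy', 'cx', 'cy', 'cam_to_world']
0.1 85.35731594275705 [[0.424, 0.906, -0.0], [0.906, -0.424, -0.001], [-0.001, 0.0, -1.0]] -18.700000000000003
```

View pics/scene0.png

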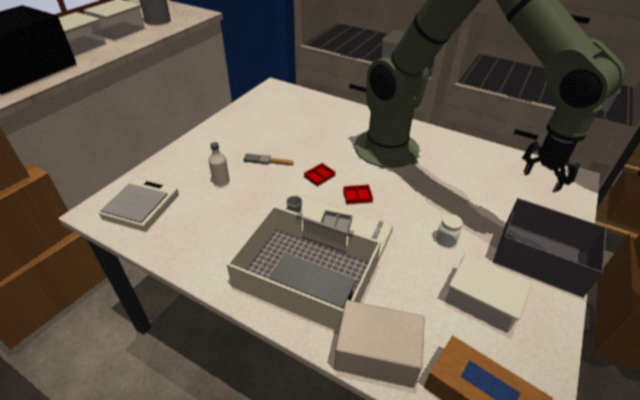

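View pics/top0.png

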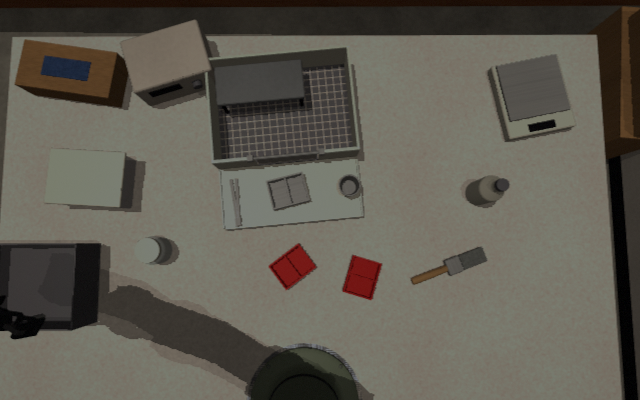

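The scene view shows the box at about (305,265) with a grey dish at (335,222). In the top view, the grey two-part dish is at (290,191) on the apron, the forceps at (236,203) and the cup at (349,186). There are two red decoys at (293,266) and (362,277). The grey dish on the apron fits the description, so I'll confirm it in an enlarged crop and measure it.

```bash
cat > h.py <<'E'
import numpy as np,pickle,cv2
def load(n): return pickle.load(open(n,"rb"))
def cloud(c):
    z=c["range_z"]; v,u=np.mgrid[0:z.shape[0],0:z.shape[1]]
    P=np.stack([(u-c["cx"])/c["fx"]*z,-(v-c["cy"])/c["fy"]*z,-z,np.ones_like(z)],-1)
    return (P@np.array(c["cam_to_world"]).T)[...,:3]
def proj(c,p):
    q=np.linalg.inv(c["cam_to_world"])@np.append(p,1); 
    return c["fx"]*q[0]/-q[2]+c["cx"], c["fy"]*-q[1]/-q[2]+c["cy"]
E
python3 - <<'E'
from h import *
c=load("top0.pkl"); im=c["image"][40:240,200:370]; cv2.imwrite("pics/crop0.png",cv2.resize(im,None,fx=3,fy=3,interpolation=cv2.INTER_CUBIC)[:, :])
P=cloud(c)
for (u,v) in [(290,191),(349,178),(236,203),(225,215),(300,215),(350,215),(300,240),(256,158),(287,157),(320,155),(212,120),(353,100),(330,120),(250,130),(260,90)]:
    print(u,v,np.round(P[v,u],1))
E
```

```text
290 191 [531.4  34.8  28.5]
349 178 [ 562.5 -116.2   41.8]
236 203 [500.8 172.8  30.2]
225 215 [470.4 201.4  25.7]
300 215 [470.    9.4  20.8]
350 215 [ 469.1 -118.9   26.1]
300 240 [406.3  10.2  -2.5]
256 158 [603.5 113.3  99.7]
287 157 [609.5  39.3  80.8]
320 155 [615.3 -42.3  75.2]
212 120 [704.2 226.7  79.6]
353 100 [ 745.6 -123.5  104.8]
330 120 [724.1 -70.    6.6]
250 130 [697.9 142.7   6.1]
260 90 [776.8 106.2  90.9]
```

View pics/crop0.png

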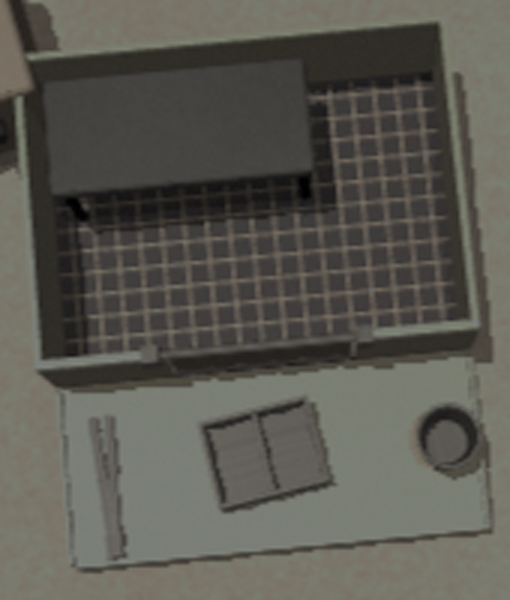

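The crop shows the grey steel dish with one divider in front of the flap; both decoys are red and off the apron. Next I'll fit the apron, walls and dish.

```bash
python3 - <<'E'
from h import *
from scipy import ndimage as nd
c=load("top0.pkl"); P=cloud(c); Z=P[...,2]
X=P[...,0];Y=P[...,1]
def rect(m,name):
    p=P[m][:,:2].astype(np.float32); r=cv2.minAreaRect(p); print(name,m.sum(),np.round(r[0],1),np.round(r[1],1),round(r[2],2)); return r
roi=(X>420)&(X<610)&(Y>-190)&(Y<240)
m=roi&(Z>17)&(Z<70)
l,n=nd.label(m); k=np.argmax(nd.sum(m,l,range(1,n+1)))+1; m=l==k
cv2.imwrite("pics/m.png",m.astype(np.uint8)*255)
# front edge line: for each column the largest row in mask
pts=[];
for u in range(228,358):
    v=np.where(m[:,u])[0]
    if len(v): pts.append((u,v.max()))
pts=np.array(pts,float); 
# ray to plane
def ray(uv,z):
    T=np.array(c["cam_to_world"]); d=np.array([(uv[0]-c["cx"])/c["fx"],-(uv[1]-c["cy"])/c["fy"],-1.]); d=T[:3,:3]@d; o=T[:3,3]; return o+d*(z-o[2])/d[2]
q=np.array([ray((u,v+.5),25) for u,v in pts])
f=np.polyfit(q[:,1],q[:,0],1); r=q[:,0]-np.polyval(f,q[:,1]); g=abs(r)<3; f=np.polyfit(q[g,1],q[g,0],1); print("front edge x=a*y+b",f, "yaw",-np.arctan(f[0]), r[g].std())
# left/right edges
for side in (0,1):
    e=[]
    for v in range(180,216):
        u=np.where(m[v])[0]; u=u[(u>205)&(u<375)]
        if len(u): e.append(ray((u.min()-.5 if side==0 else u.max()+.5,v),25))
    e=np.array(e); f2=np.polyfit(e[:,0],e[:,1],1); r=e[:,1]-np.polyval(f2,e[:,0]); g=abs(r)<4; f2=np.polyfit(e[g,0],e[g,1],1); print("side",f2,np.arctan(f2[0]),g.sum(),r[g].std())
# wall tops
m2=(Z>98)&(Z<112)&(X>560)&(X<900)&(Y>-190)&(Y<260)
l,n=nd.label(m2); sz=nd.sum(m2,l,range(1,n+1)); print(sorted(sz)[-4:])
m2=l==np.argmax(sz)+1
cv2.imwrite("pics/m2.png",cv2.resize(m2.astype(np.uint8)*255,None,fx=1,fy=1))
rect(m2,"walls")
# noise
a=(X>460)&(X<490)&(Y>60)&(Y<150); print("apron z",Z[a].mean(),Z[a].std())
E
```

```text
front edge x=a*y+b [-9.34670186e-02  4.52099049e+02] yaw 0.0931962578173254 0.7548573987464274
side [9.03808130e-02 1.69315962e+02] 0.09013591450263789 36 0.7366246690214593
side [ 1.08021886e-01 -2.02533003e+02] 0.1076046438125312 34 1.235072316028572
[np.float64(1.0), np.float64(1.0), np.float64(1.0), np.float64(1902.0)]
walls 1902 [759.2  65.2] [313.6 377.2] 5.29
apron z 26.40554202367975 5.4812152915544985
```

```bash
cat >> h.py <<'E'
def R2(a): return np.array([[np.cos(a),-np.sin(a)],[np.sin(a),np.cos(a)]])
BOX=(608.8,43.1,0.0935)
def b2w(p,B=BOX): 
    p=np.asarray(p,float); return np.append(np.array(B[:2])+R2(B[2])@p[:2],p[2])
def w2b(p,B=BOX):
    p=np.asarray(p,float); return np.append(R2(B[2]).T@(p[:2]-np.array(B[:2])),p[2])
def overlay(c,fn,crop,s,dish=None,B=BOX):
    u0,v0,u1,v1=crop; im=cv2.resize(c["image"][v0:v1,u0:u1],None,fx=s,fy=s,interpolation=cv2.INTER_CUBIC)
    im=cv2.convertScaleAbs(im,alpha=1.6)
    def pl(pts,col,cl=True):
        q=np.array([proj(c,p) for p in pts]); q=((q-[u0-.5,v0-.5])*s).astype(int)
        cv2.polylines(im,[q.reshape(-1,1,2)],cl,col,1)
    pl([b2w(p,B) for p in [(-160,-180,25),(-160,180,25),(-2,180,25),(-2,-180,25)]],(0,255,0))
    pl([b2w(p,B) for p in [(0,-80,25),(0,80,25),(2,80,97),(2,-80,97)]],(0,0,255))
    pl([b2w(p,B) for p in [(0,-174,5),(0,174,5),(257,174,5),(257,-174,5)]],(255,255,0))
    if dish is not None:
        for z in (0,24): pl([np.append(np.array(dish[:2])+R2(dish[2])@np.array([a*38,b*48]),dish[3]+z) for a,b in ((1,1),(1,-1),(-1,-1),(-1,1))],(255,0,255))
    cv2.imwrite(fn,im)
E
python3 - <<'E'
from h import *
from scipy.optimize import minimize
c=load("top0.pkl"); P=cloud(c)
im=c["image"].astype(int); g=im.sum(2)
print("apron",im[205,262],"dish",im[191,283],im[191,298])
fns=[]
cs=[(load("top0.pkl"),(255,165,325,217)),(load("scene0.pkl"),(315,205,358,250))]
for i,(c,(u0,v0,u1,v1)) in enumerate(cs): 
    cv2.imwrite(f"pics/dc{i}.png",cv2.resize(c["image"][v0:v1,u0:u1],None,fx=8,fy=8,interpolation=cv2.INTER_CUBIC))
overlay(load("top0.pkl"),"pics/ov_top0.png",(200,40,370,235),3,(531,35,0.18,25))
overlay(load("scene0.pkl"),"pics/ov_sc0.png",(220,180,400,330),4,(531,35,0.18,25))
E
```

```text
apron [119 128 123] dish [ 92  98 101] [ 91  96 100]
```

View pics/ov_top0.png

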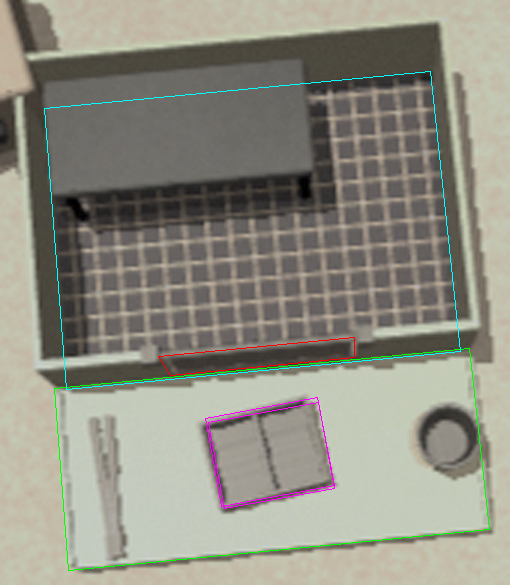

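View pics/ov_sc0.png

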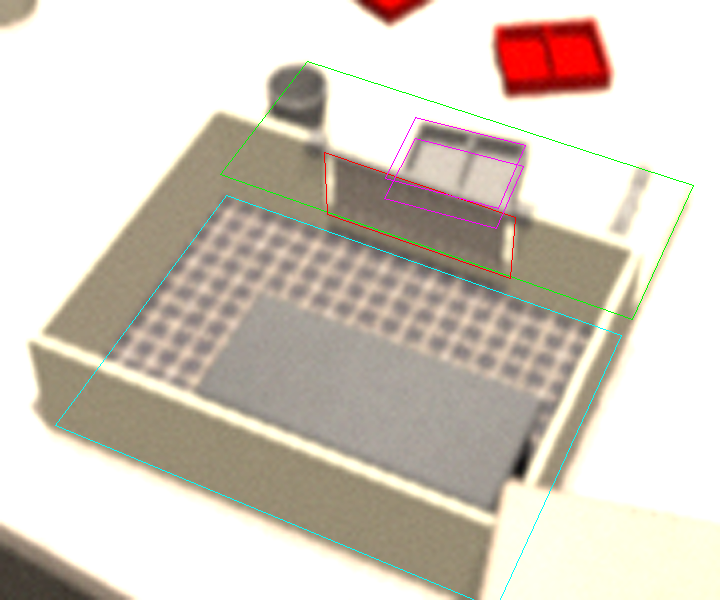

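The top overlay fits within about 1 px, which puts the dish at box x ≈ -78, y ≈ -1, yaw about +0.09. I'll shut the fingers, lean 25° with the tips ahead, and check that the whole push is reachable.

```bash
cat >> h.py <<'E'
def toolR(lean=25,B=BOX):
    l=np.radians(lean); ex=np.array([np.cos(B[2]),np.sin(B[2]),0]); ey=np.array([-np.sin(B[2]),np.cos(B[2]),0])
    z=np.sin(l)*ex-np.cos(l)*np.array([0,0,1]); return np.column_stack([ey,np.cross(z,ey),z])
E
python3 - <<'E'
from h import *
from workcell import *
R=toolR(); print(w2b((531,35,0)))
for p in [(-170,-2,180),(-146,-2,110),(-146,-2,32),(-60,-2,32),(8,-2,32)]:
    q=inverse_kinematics(b2w(p),R); print(p,np.round(b2w(p)),None if q is None else np.round(q,2))
clamp(); s=read_state(); print(s["time"],s["finger_gap"],s["eef_pos"])
movep(b2w((-160,-2,170)),R); s=read_state(); print(s["time"],w2b(s["eef_pos"]),np.round(s["qpos"],2))
E
```

```text
[-78.21642115  -0.800914     0.        ]
(-170, -2, 180) [440.  25. 180.] None
(-146, -2, 110) [464.  27. 110.] None
(-146, -2, 32) [464.  27.  32.] None
(-60, -2, 32) [549.  36.  32.] [ 0.59  0.92 -1.07  2.25  1.86  0.78 -0.12]
(8, -2, 32) [617.  42.  32.] [ 0.45  0.86 -0.86  2.08  1.75  0.6  -0.02]
0.8667 -0.13797119396933408 [264.9612412  566.05861845 231.30988276]Traceback (most recent call last):
  File "<stdin>", line 7, in <module>
workcell.PlanningError: the arm cannot take that pose within its joint ranges
```

The lean isn't reachable close to the base, so I'll scan lean and jaw direction along the path.

```bash
python3 - <<'E'
from h import *
from workcell import *
for flip in (1,-1):
  for lean in (0,5,10,15,20,25,30):
    R=toolR(lean); R=R@np.diag([flip,flip,1])
    row=[]
    for p in [(-150,-2,130),(-148,-2,32),(-130,-2,32),(-110,-2,32),(-80,-2,32),(-60,-2,32),(-30,-2,32),(8,-2,32)]:
        q=inverse_kinematics(b2w(p),R); row.append("--" if q is None else f"{q[0]:.1f}/{q[2]:.1f}/{q[4]:.1f}/{q[6]:.1f}")
    print(flip,lean,row)
# jaw along push
for sg in (1,-1):
  for lean in (0,15,25):
    R=toolR(lean); R=np.column_stack([sg*R[:,1],-sg*R[:,0],R[:,2]])
    row=[]
    for p in [(-150,-2,130),(-148,-2,32),(-110,-2,32),(-60,-2,32),(8,-2,32)]:
        q=inverse_kinematics(b2w(p),R); row.append("--" if q is None else f"{q[0]:.1f}/{q[2]:.1f}/{q[4]:.1f}/{q[6]:.1f}")
    print("jx",sg,lean,row)
E
```

```text
1 0 ['-0.2/0.0/-0.0/1.5', '-0.1/-0.1/0.1/1.4', '-0.1/-0.1/0.1/1.4', '-0.1/-0.1/0.1/1.4', '-0.1/-0.1/0.1/1.4', '-0.1/-0.1/0.1/1.4', '-0.1/-0.1/0.1/1.4', '-0.1/-0.1/0.1/1.4']
1 5 ['-0.2/0.0/-0.0/1.5', '-0.1/-0.1/0.2/1.3', '-0.1/-0.1/0.2/1.3', '-0.1/-0.1/0.2/1.3', '-0.1/-0.1/0.1/1.3', '-0.1/-0.1/0.1/1.4', '-0.1/-0.1/0.1/1.4', '-0.1/-0.1/0.1/1.4']
1 10 ['-0.2/-0.0/0.1/1.4', '-0.0/-0.2/1.0/0.5', '-0.0/-0.2/0.9/0.6', '-0.1/-0.1/0.4/1.1', '-0.1/-0.1/0.3/1.2', '-0.1/-0.1/0.3/1.2', '-0.1/-0.1/0.2/1.3', '-0.1/-0.1/0.2/1.3']
1 15 ['-0.2/-0.0/0.2/1.3', '0.3/-0.7/1.6/-0.1', '0.3/-0.7/1.6/-0.0', '-0.0/-0.2/1.5/0.0', '0.0/-0.2/1.2/0.3', '0.0/-0.2/1.0/0.5', '0.0/-0.2/0.8/0.7', '-0.1/-0.1/0.3/1.2']
1 20 ['0.0/-0.3/1.0/0.5', '0.6/-1.1/1.8/-0.2', '0.6/-1.1/1.8/-0.1', '0.5/-0.9/1.8/-0.2', '0.5/-0.9/1.7/-0.1', '0.3/-0.7/1.7/-0.1', '0.3/-0.6/1.6/0.1', '0.0/-0.2/1.2/0.3']
1 25 ['0.4/-0.7/1.7/-0.2', '--', '--', '0.6/-1.1/1.9/-0.3', '0.6/-1.1/1.9/-0.2', '0.6/-1.1/1.9/-0.1', '0.6/-1.1/1.8/-0.0', '0.4/-0.9/1.7/-0.0']
1 30 ['--', '--', '--', '--', '0.7/-1.3/2.0/-0.2', '0.7/-1.3/2.0/-0.1', '0.7/-1.3/2.0/-0.0', '
[... 1006 characters left out ...]
-0.4/2.5/2.2', '0.2/-0.4/2.5/2.3', '0.2/-0.4/2.4/2.3', '0.0/-0.2/2.5/2.2']
jx 1 0 ['-0.5/0.3/-0.3/0.2', '-0.3/0.2/-0.3/0.2', '-0.4/0.2/-0.4/0.3', '-0.4/0.3/-0.4/0.3', '-0.4/0.3/-0.4/0.2']
jx 1 15 ['-0.3/0.2/-0.1/0.0', '0.3/-0.7/1.6/-1.7', '-0.0/-0.2/1.5/-1.5', '0.0/-0.2/1.0/-1.1', '-0.3/0.1/-0.3/0.2']
jx 1 25 ['--', '--', '0.6/-1.1/1.9/-1.8', '0.6/-1.1/1.9/-1.7', '0.4/-0.9/1.7/-1.6']
jx -1 0 ['-1.0/1.2/-1.0/-2.2', '-0.7/0.8/-1.1/-2.2', '-0.8/1.0/-1.2/-2.1', '-0.8/1.0/-1.2/-2.2', '-0.7/1.0/-1.1/-2.3']
jx -1 15 ['0.8/-1.3/1.2/1.9', '-0.0/-0.2/1.9/1.2', '-0.0/-0.2/1.5/1.6', '-0.0/-0.2/1.0/2.1', '0.0/-0.3/0.8/2.3']
jx -1 25 ['--', '--', '0.2/-0.5/2.3/0.8', '0.5/-0.8/1.9/1.3', '0.4/-0.9/1.7/1.6']
```

With the +1 jaw direction, 20° of lean works everywhere and 25° works from x ≈ -110 on. I'll start at 20° and lean to 25° during the push.

```bash
python3 - <<'E'
from h import *
from workcell import *
import pickle
R=toolR(20)
for z in (160,130,110):
    try: movep(b2w((-150,-2,z)),R); break
    except PlanningError as e: print(z,e)
s=read_state(); print(s["time"],w2b(s["eef_pos"]),np.round(s["qpos"],2))
for x in (-142,-138,-146,-134):
    try: print(movel(b2w((x,-2,33)),R,max_speed=100,guard=15)); break
    except PlanningError as e: print(x,e)
s=read_state(); print(s["time"],w2b(s["eef_pos"]),np.round(s["qpos"],2),s["ft_force"])
for n in ("top","scene"):
    c=camera(n); pickle.dump(c,open(n+"1.pkl","wb"))
overlay(load("scene1.pkl"),"pics/ov_sc1.png",(220,100,400,250),4,(531,35,0.18,25))
overlay(load("top1.pkl"),"pics/ov_top1.png",(200,40,370,240),3)
E
```

```text
2.9333 [-149.5595958    -1.41695073  160.10009586] [-0.26  0.26  0.04  2.37  0.18  0.18  1.28]
-142 the arm cannot follow that straight line within its joint ranges
-138 the arm cannot follow that straight line within its joint ranges
-146 the arm cannot follow that straight line within its joint ranges
-134 the arm cannot follow that straight line within its joint ranges
2.9333 [-149.5595958    -1.41695073  160.10009586] [-0.26  0.26  0.04  2.37  0.18  0.18  1.28] [0.65135873 0.0237266  0.39582711]
```

View pics/ov_sc1.png

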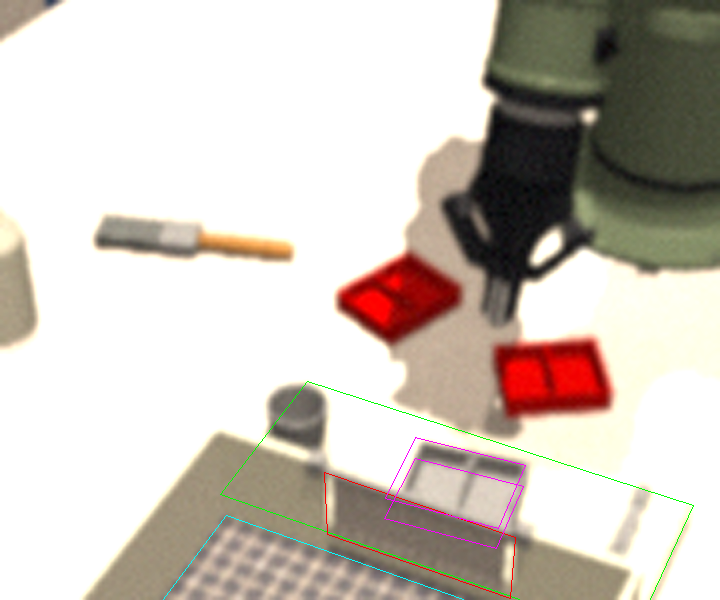

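View pics/ov_top1.png

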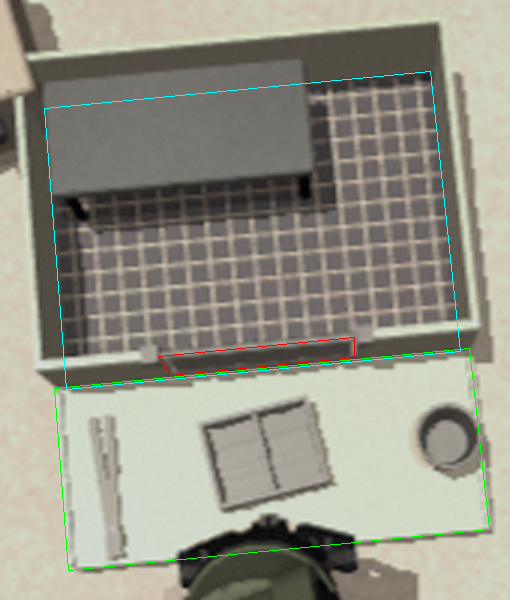

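The arm hangs clear behind the dish and nothing has moved (dish at crop px (268,455), forceps (107,490), cup (447,437)). The straight descent fails from this arm posture. I'll move to the elbow-out posture first by going to 25° lean while still high, then go down.

```bash
python3 - <<'E'
from h import *
from workcell import *
import pickle
for z,l in ((150,25),(130,25)):
    try: movep(b2w((-150,-2,z)),toolR(l)); break
    except PlanningError as e: print(z,e)
s=read_state(); print(s["time"],w2b(s["eef_pos"]),np.round(s["qpos"],2))
done=False
for l in (20,19,21,18,17,16,15):
  for x in (-146,-140,-134):
    try: print(l,x,movel(b2w((x,-2,33)),toolR(l),max_speed=90,guard=15)); done=True; break
    except PlanningError as e: pass
  if done: break
s=read_state(); print(s["time"],w2b(s["eef_pos"]),np.round(s["qpos"],2),s["ft_force"])
for n in ("top","scene"):
    c=camera(n); pickle.dump(c,open(n+"1.pkl","wb"))
overlay(load("scene1.pkl"),"pics/ov_sc2.png",(220,100,400,250),4)
overlay(load("top1.pkl"),"pics/ov_top2.png",(200,40,370,240),3)
E
```

```text
4.2667 [-150.09230242   -2.03236539  149.8795379 ] [ 0.5   0.37 -0.86  2.41  1.47  0.35  0.01]
20 -146 False
5.7167 [-145.82674429   -2.07202185   33.42853131] [ 0.45  0.72 -0.84  2.39  1.88  0.57 -0.31] [-0.93730079 -0.9103621  -0.00238876]
```

View pics/ov_sc2.png

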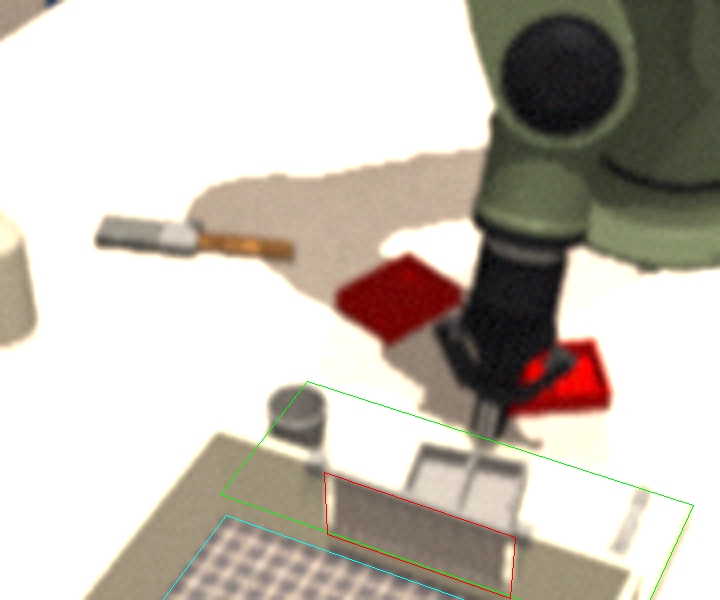

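View pics/ov_top2.png

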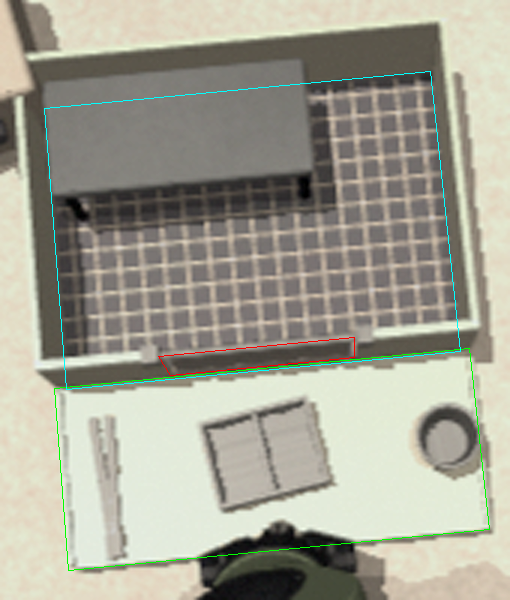

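Fingertips are on the apron side at scene crop (488,438), centred behind the dish's rear wall at (473,452). Start pushing.

```bash
python3 - <<'E'
from h import *
from workcell import *
import pickle
for x,l in ((-105,24),(-85,25)):
    try: print(movel(b2w((x,-2,33)),toolR(l),max_speed=45,guard=25))
    except PlanningError as e: print(x,e); 
s=read_state(); print(s["time"],w2b(s["eef_pos"]),np.round(s["qpos"],2),s["ft_force"])
for n in ("top","scene"):
    c=camera(n); pickle.dump(c,open(n+"1.pkl","wb"))
overlay(load("scene1.pkl"),"pics/ov_sc3.png",(220,100,400,250),4)
overlay(load("top1.pkl"),"pics/ov_top3.png",(200,40,370,240),3)
E
```

```text
False
False
7.4667 [-84.96632743  -1.94458869  32.98367225] [ 0.45  0.78 -0.85  2.31  1.97  0.61 -0.34] [-0.42032991 -0.68947413  0.84195922]
```

View pics/ov_sc3.png

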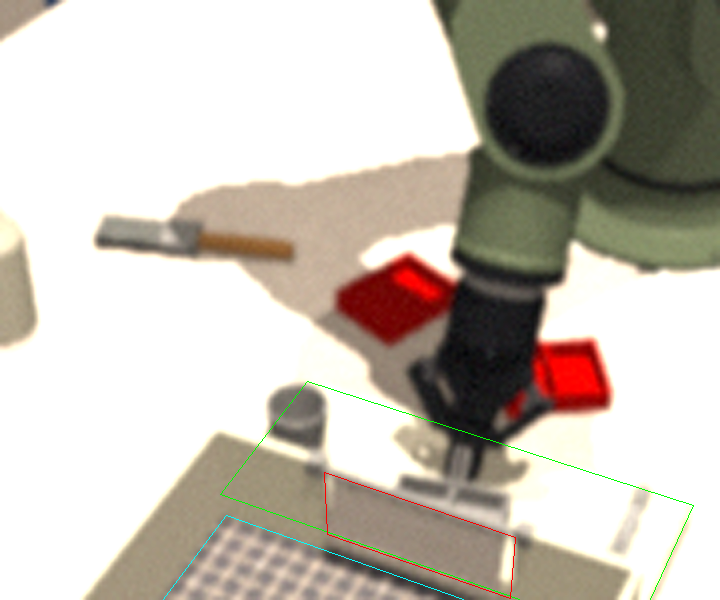

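View pics/ov_top3.png

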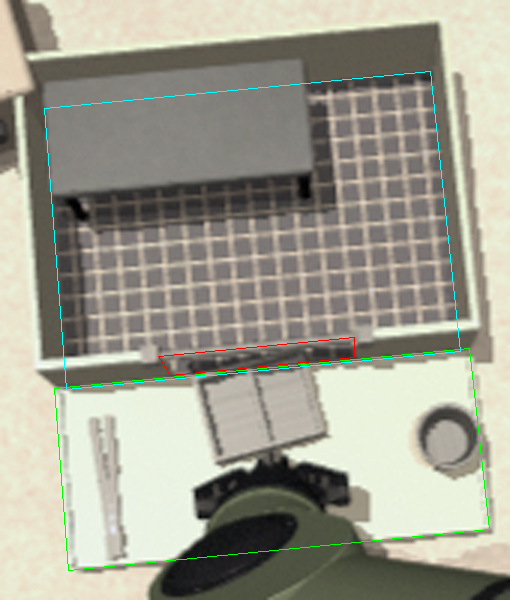

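The dish (top crop px (262,410)) has slid up to the flap, nearly straight, with the finger centred. Continue.

```bash
python3 - <<'E'
from h import *
from workcell import *
import pickle
print(movel(b2w((-48,-2,33)),toolR(25),max_speed=45,guard=25))
s=read_state(); print(s["time"],w2b(s["eef_pos"]),np.round(s["qpos"],2),s["ft_force"])
for n in ("top","scene"):
    c=camera(n); pickle.dump(c,open(n+"1.pkl","wb"))
overlay(load("scene1.pkl"),"pics/ov_sc4.png",(220,100,400,250),4)
overlay(load("top1.pkl"),"pics/ov_top4.png",(200,40,370,240),3)
E
```

```text
False
8.5417 [-48.13520148  -2.05132818  32.98501273] [ 0.42  0.79 -0.8   2.22  1.9   0.56 -0.24] [-0.16517671  0.45771028  0.1511236 ]
```

View pics/ov_sc4.png

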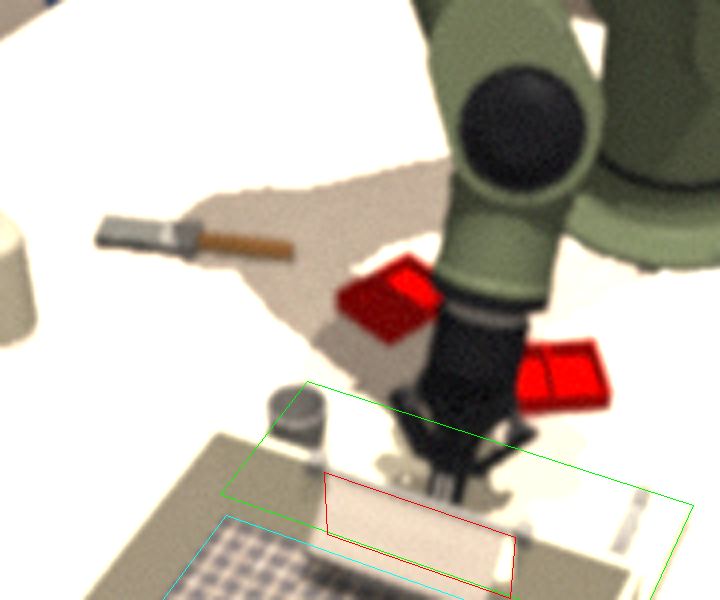

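View pics/ov_top4.png

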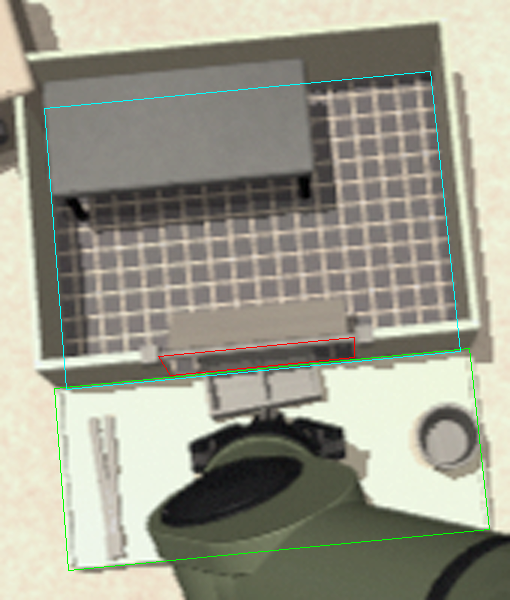

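The flap is well open (its lower edge is at top crop y ≈ 310), resting on the dish, and the dish is square at x ≈ 0. Next is the tip over the step.

```bash
python3 - <<'E'
from h import *
from workcell import *
import pickle
print(movel(b2w((-22,-2,35)),toolR(25),max_speed=35,guard=25))
s=read_state(); print(s["time"],w2b(s["eef_pos"]),np.round(s["qpos"],2),s["ft_force"])
for n in ("top","scene"):
    c=camera(n); pickle.dump(c,open(n+"1.pkl","wb"))
overlay(load("scene1.pkl"),"pics/ov_sc5.png",(220,120,400,270),4)
overlay(load("top1.pkl"),"pics/ov_top5.png",(200,40,370,240),3)
E
```

```text
False
9.5333 [-22.10203693  -2.01915032  34.98452214] [ 0.39  0.79 -0.77  2.16  1.83  0.53 -0.16] [-0.88889028 -1.20810747  0.89650452]
```

View pics/ov_sc5.png

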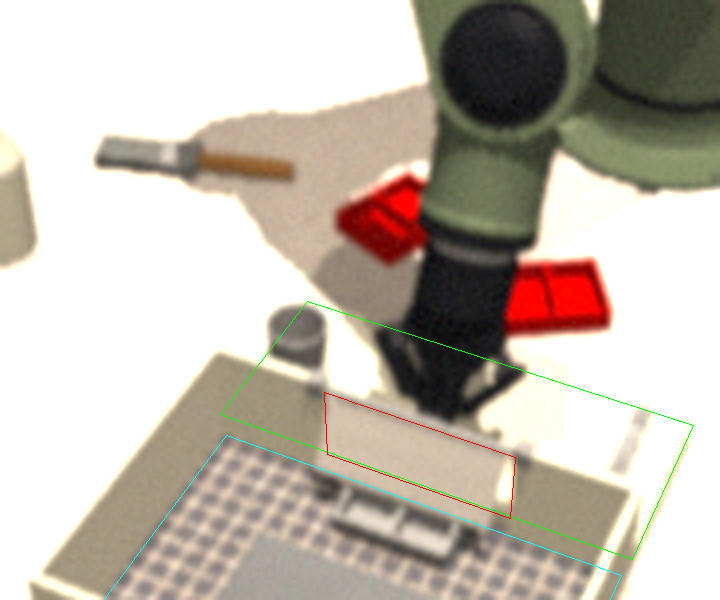

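View pics/ov_top5.png

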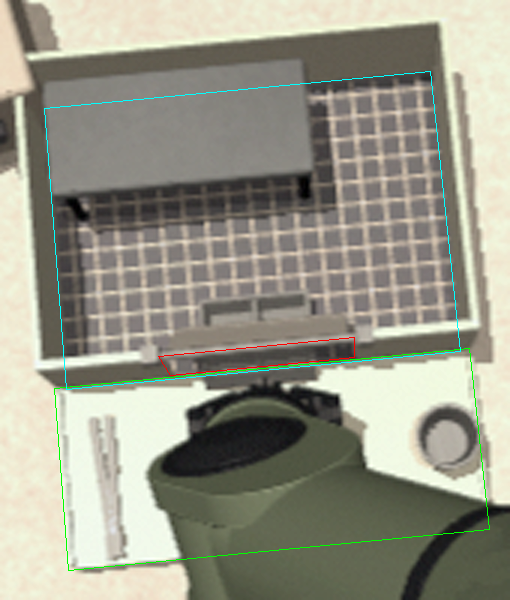

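The dish nose is down on the grid (scene crop (395,525)) with the rear still on the step. Push the last bit, under the rod.

```bash
python3 - <<'E'
from h import *
from workcell import *
import pickle
print(movel(b2w((5,-2,33)),toolR(25),max_speed=40,guard=15))
s=read_state(); print(s["time"],w2b(s["eef_pos"]),np.round(s["qpos"],2),s["ft_force"])
for n in ("top","scene"):
    c=camera(n); pickle.dump(c,open(n+"1.pkl","wb"))
overlay(load("scene1.pkl"),"pics/ov_sc6.png",(220,120,400,270),4)
overlay(load("top1.pkl"),"pics/ov_top6.png",(200,40,370,240),3)
E
```

```text
False
10.4583 [ 4.80824989 -1.94350088 32.92325657] [ 0.36  0.8  -0.74  2.1   1.76  0.51 -0.08] [ 0.34782333  0.32621769 -0.78761317]
```

View pics/ov_sc6.png

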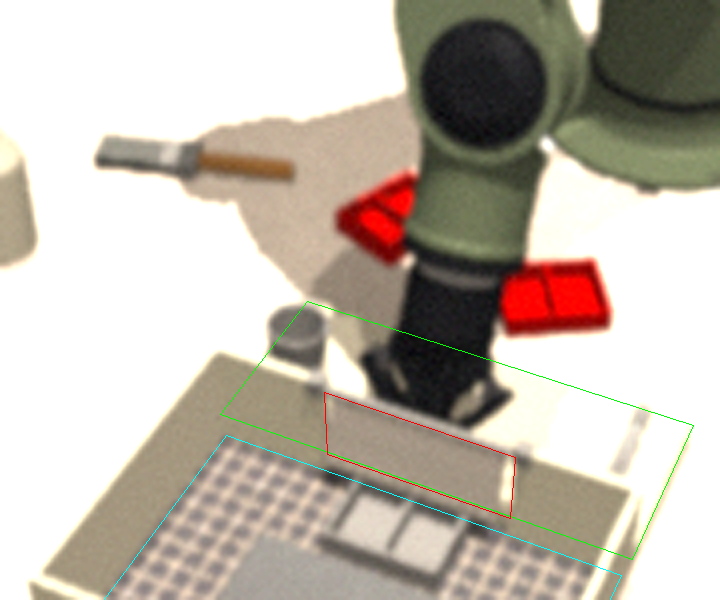

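View pics/ov_top6.png

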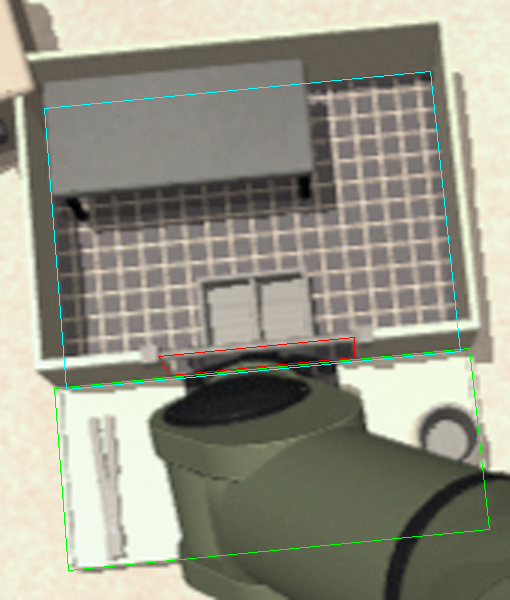

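The dish appears to have dropped. I'll check its pose with a model overlay (flat on the floor versus still hanging) before withdrawing.

```bash
python3 - <<'E'
from h import *
from scipy.ndimage import median_filter
c=load("scene1.pkl")
def d(x,y,yaw=0): w=b2w((x,y,0)); return (w[0],w[1],BOX[2]+yaw,5)
import cv2
overlay(c,"pics/a.png",(290,220,350,270),8,d(42,-1,-0.04))
overlay(load("top1.pkl"),"pics/b.png",(250,115,320,175),8,d(42,-1,-0.04))
a=cv2.imread("pics/a.png");b=cv2.imread("pics/b.png");h=max(a.shape[0],b.shape[0])
f=lambda i:cv2.copyMakeBorder(i,0,h-i.shape[0],0,0,cv2.BORDER_CONSTANT)
m=np.hstack([f(a),f(b)]); cv2.imwrite("pics/ab6.png",cv2.resize(m,None,fx=.75,fy=.75,interpolation=cv2.INTER_AREA))
for n in ("top1.pkl","scene1.pkl"):
  c=load(n);P=cloud(c).reshape(-1,3); B=np.array([w2b(p) for p in P[(P[:,0]>560)&(P[:,0]<760)&(abs(P[:,1]-50)<80)]])
  for x0 in range(20,90,8):
    for sgn in (1,):
      s=B[(B[:,0]>x0)&(B[:,0]<x0+8)&(abs(abs(B[:,1]+1)-22)<14)&(B[:,2]<60)]; 
      if len(s): print(n,x0,len(s),round(np.median(s[:,2]),1),end="; ")
  print()
E
```

```text
top1.pkl 20 14 8.8; top1.pkl 28 67 9.1; top1.pkl 36 61 9.2; top1.pkl 44 63 9.3; top1.pkl 52 63 8.9; top1.pkl 60 65 9.5; top1.pkl 68 60 9.5; top1.pkl 76 97 22.1; top1.pkl 84 21 6.0; 
scene1.pkl 20 38 10.7; scene1.pkl 28 32 11.6; scene1.pkl 36 32 10.6; scene1.pkl 44 42 10.4; scene1.pkl 52 40 10.4; scene1.pkl 60 24 -749.6; scene1.pkl 68 27 -746.7; scene1.pkl 76 129 16.5; scene1.pkl 84 25 -749.3;
```

View pics/ab6.png

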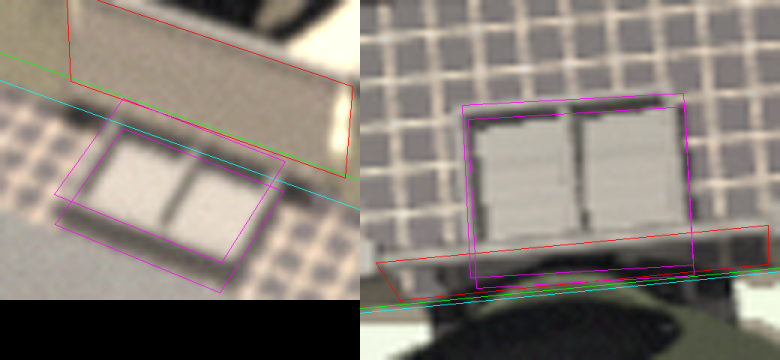

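The dish floor reads a constant 9 mm in the top depth (5 + 4 mm), so the dish is flat on the grid with its centre at x ≈ 41. Now withdraw straight back.

```bash
python3 - <<'E'
from h import *
from workcell import *
import pickle
print(movel(b2w((-85,-2,33)),toolR(25),max_speed=60,guard=20))
try: print(movel(b2w((-150,-2,150)),toolR(25),max_speed=100,guard=20))
except PlanningError as e:
    print(e); print(movel(b2w((-100,-2,130)),toolR(25),max_speed=100,guard=20))
s=read_state(); print(s["time"],w2b(s["eef_pos"]),np.round(s["qpos"],2),s["ft_force"])
wait(0.5)
for n in ("top","scene"):
    c=camera(n); pickle.dump(c,open(n+"1.pkl","wb"))
def d(x,y,yaw=0): w=b2w((x,y,0)); return (w[0],w[1],BOX[2]+yaw,5)
overlay(load("scene1.pkl"),"pics/ov_sc7.png",(220,120,400,270),4,d(41,-2,-.04))
overlay(load("top1.pkl"),"pics/ov_top7.png",(200,40,370,240),3,d(41,-2,-.04))
c=load("top1.pkl");P=cloud(c).reshape(-1,3); B=np.array([w2b(p) for p in P[(P[:,0]>560)&(P[:,0]<760)&(abs(P[:,1]-50)<80)]])
for x0 in range(-6,90,8):
      s=B[(B[:,0]>x0)&(B[:,0]<x0+8)&(abs(abs(B[:,1]+1)-22)<14)]
      print(x0,len(s),round(np.median(s[:,2]),1),end="; ")
E
```

```text
False
False
13.7 [-150.04370584   -1.94007127  149.8302103 ] [ 0.49  0.36 -0.85  2.41  1.48  0.34  0.01] [-0.12854857  0.48831152  0.30133027]
-6 182 60.7; 2 55 98.1; 10 0 nan; 18 2 11.4; 26 63 9.8; 34 63 9.6; 42 64 9.0; 50 65 9.1; 58 62 8.9; 66 64 9.4; 74 105 17.5; 82 11 24.2;
  return _methods._mean(a, axis=axis, dtype=dtype,
  ret = ret.dtype.type(ret / rcount)
```

View pics/ov_sc7.png

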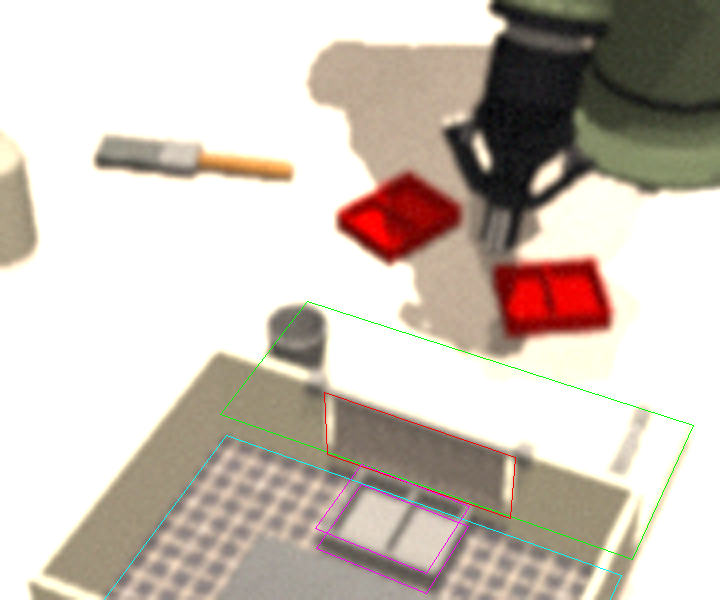

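View pics/ov_top7.png

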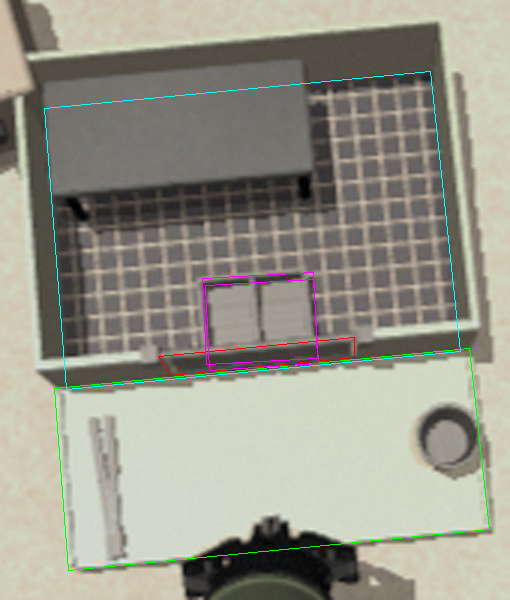

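The flap looks shut, with the same dark shading as at the start. The dish is flat at scene crop (400,535), and the cup, forceps and brush are unchanged. One last numeric check of the flap against the first picture.

```bash
python3 - <<'E'
from h import *
from workcell import *
for n in("scene","top"):
    a=load(n+"0.pkl"); b=load(n+"1.pkl"); P0=cloud(a);P1=cloud(b)
    def band(P,z0,z1):
        F=P.reshape(-1,3); F=F[(F[:,0]>560)&(F[:,0]<680)&(abs(F[:,1]-43)<60)]
        B=np.array([w2b(p) for p in F]); s=B[(B[:,2]>z0)&(B[:,2]<z1)&(abs(B[:,1])<55)&(abs(B[:,0])<25)]; return len(s),np.round(np.median(s[:,0]),1)
    for z in((40,55),(55,75),(75,90)): print(n,z,band(P0,*z),band(P1,*z))
d=cv2.absdiff(load("scene0.pkl")["image"],load("scene1.pkl")["image"]).sum(2)
u0,v0,u1,v1=[220+330//4,120+420//4,220+500//4,120+500//4]
q=np.array([proj(load("scene0.pkl"),b2w(p)) for p in [(0,-65,40),(0,65,40),(2,65,88),(2,-65,88)]]).astype(np.int32)
m=np.zeros(d.shape,np.uint8);cv2.fillPoly(m,[q],1);print("flap diff",d[m>0].mean(),d[m>0].max())
finish_job(); print(read_state()["time"])
E
```

```text
scene (40, 55) (100, np.float64(1.9)) (105, np.float64(2.0))
scene (55, 75) (144, np.float64(2.4)) (142, np.float64(2.2))
scene (75, 90) (112, np.float64(2.3)) (111, np.float64(2.0))
top (40, 55) (51, np.float64(0.5)) (48, np.float64(0.4))
top (55, 75) (72, np.float64(0.5)) (75, np.float64(0.6))
top (75, 90) (44, np.float64(0.4)) (42, np.float64(0.4))
flap diff 5.069767441860465 16
the job is handed in; nothing more can be done
the job is handed in; nothing more can be done
```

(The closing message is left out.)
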